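# Wedge the keeper and pack the vials

### The arm

A 6-joint arm with a two-finger parallel gripper is mounted at the origin on the work surface. World frame = base frame: x ahead of the robot, y to its left, z up, the work surface at z = 0. Lengths are in m, angles in rad, forces in N, time in s.
With the tool pointing down it reaches from about 0.35 to 0.85 m from the base axis. Payload 8.1 kg.
Tool frame: the origin (TCP) lies at the very end of the fingers, on their centre line; the grasp point (between the pads) lies robot.hold_point_z behind it (robot.hold_point_z is the distance from the TCP to the grasp point, in m); z points along the fingers, y is the direction in which the jaws open and shut (so a half turn about z gives the same grasp; the last joint's range is limited). The gripper opens to 93 mm and grips with 3 to 60 N. Pads are 15 mm wide; open, the fingers measure 128 mm over their backs; the gripper's body (75 mm by 188 mm) begins 65 mm behind the grasp point.
Start: joints at [-1.288, 0.13, 1.488, -0, 1.523, -0.085], TCP at [0.216, -0.56, 0.219] pointing down, gripper open.
Joint ranges: [-2.96, 2.96], [-0.89, 2.26], [0.02, 2.5], [-1.34, 4.48], [0, 2.73], [-2.66, 2.66]. Speed limits (rad/s): [2.39, 2.39, 2.79, 3.14, 3.14, 3.14].

### API

Orientations are given as a rotation vector (axis times angle).
In Python, from plant import robot, cams gives the robot as it stands. The module is installed in compiled form; this text tells all that it offers.
- The arm moves only by the tool step_arm, never from a script. Its argument "deltas" is a list of rows, each an object with "offset": the shift along the tool's x, y, z in cm, a list of three; "roll": the turn about the tool's z in rad. In form: [{"offset": [x, y, z], "roll": roll}, ...]. A call has 1 to 12 rows; each row shifts and turns the commanded pose from where the row before left it, along the tool's axes as they then stand; what a row does not reach is not made up. A row lasts 1/8 s, in which the tool goes at most 62.5 mm and 10.7 degrees, less where a joint would pass 70% of its speed; a pose out of reach is approached as far as the arm can. A call with a gripper value outside its range is refused whole. "fingers" is the finger opening in cm, from 0 to 9.3, set as the call begins (left out, the last holds). The fingers move at their own pace and stop on an object; "grip_force" is the grip in N (left out, the last holds). Time passes only in rows, so rows that do not move let the fingers close. It gives the time, the measured TCP pose, the force and the opening at its end, in the units of the state.
- robot.read_state(): the state, without advancing time (a new reading comes with each control period).
- cams.read_camera(name): name is "scene" or "top"; returns a dict with "pixels" (420x560x3 uint8, red, green, blue), "fx", "fy", "cx", "cy" (pixels), "extrinsics" (4x4, takes a point from world to camera coordinates). Camera axes: x right, y down, z forward; pixel columns grow to the right and rows downward; lengths in m; the calibration is good to about 2 mm. A picture is of the moment at which its call begins. There is no depth.
- robot.close_job(): hands the job in, once; it reports no verdict.
Trained networks look in a picture, given as the dict that the camera call returned (one of the last four; its "shot" number tells which), for a name from the list of things; names that differ only in an ending like _2 or _b are one class to them, and where a whole thing is asked for, a point or a joint stands for the part that bears it (a point fixed in the world has none). Each returns a list of dicts, best first, with "score" (0 to 1); they miss things now and then, are a little off and sometimes report something else, mostly with a low value. They report only what shows in the picture. A call takes as long as a camera call. They do not tell look-alikes from the thing itself.
- cams.boxes_of(picture, thing): "xy" ([column, row] in pixels, amid what is visible of it).
- cams.silhouettes(picture, thing): "mask" (420x560 bool, what is visible of it) and "xy" ([column, row] in pixels, amid what is visible of it).
- cams.pinpoint(picture, thing): "xy" ([column, row] in pixels: a listed point, or the origin of a listed thing).
The state is a dict: "t": time; "q": joint angles; "dq": joint speeds; "joint_torque": joint torques, N m; "tool_pos": TCP position; "orientation": TCP orientation; "force": force on the tool from outside, world axes, zero at the start; "wrist_torque": the same for the moment, N m; "opening": finger opening in m.
Only numpy, scipy, OpenCV 4.12 (cv2) and the standard library are available. Lean on these libraries where they do the work, as an engineer would, in place of code of your own. Each camera call takes 0.05 s, during which the arm holds its last target. There are 200 camera calls.

### The job

Drive the wooden wedge fully home between the fence and the roller so that the rack's sprung keeper stays open by itself, then move every vial from the rack into the carrier, one per pocket, standing upright. Press both carrier covers down until they snap shut, pull the wedge out so that the keeper springs shut, and leave the wedge lying in the grey tray. Do not knock a vial over or shift anything else on the bench.

Things in the scene. Friction and masses are not known exactly. Their poses are not given: they have to be found in the camera images.
- rack: White vial rack, fixed; 60 (x) by 216 (y) by 34 mm. Origin: centre of underside. Four cells at y = -78, -26, 26, 78 mm, 34 mm wide, floor at z = 6 mm: seated caps span z = 58 to 86 mm. In front (-x) a steel fence, 42 mm tall, x = -78 to -26 mm; its face towards +y lies at y = -5 mm; its mouth flares to y = -10 mm at x = -91 mm. The rack's front panel at x = -28 mm ends the channel.
- keeper (a joint): Sprung steel comb that slides along rack +y, 0 (shut) to 0.020 m. Its four 8 mm prongs, at z = 49 to 53 mm (under the caps, above the shoulders), stand 9 to 17 mm to the +y side of the cells' centres when shut and block the vials' shoulders; vials lift out freely from 0.011 on. A spring pushes it shut: 1.6 N at 0, 3.4 N at 0.014. The force to drive the wedge in is about 5 to 10 N; the wedge stays in by friction. The wedge fully home gives 0.014.
- keeper_roller (a point): Top centre of the keeper's black roller (upright pin, 12 mm diameter, z = 4 to 49 mm) which hangs under the keeper's arm (arm 12 mm wide at z = 49 to 53 mm, running from the comb to rack x = -80 mm) at rack x = -74 mm; shut, it leaves a 10 mm channel between itself and the fence, open towards rack -x. It moves with the keeper.
- wedge_home (a point): Where the wedge's origin lies when it is fully home in the channel, at rack (-77, 7, 0) mm; its axes are the rack's, and the wedge's axes are then parallel to them (flat side along the fence, tip towards rack +x, 3 mm short of the panel). The wedge slides in on the bench top along rack +x.
- wedge: Loose wooden wedge lying on the bench, 90 mm long (x), 24 mm thick (y), 40 mm tall (z), 70 g. Origin: centre of its underside's 90 by 24 mm outline. Flat side at y = -12 mm all along; the other side is parallel to it at y = 12 mm from x = -45 to 10 mm and tapers from there to y = -6 mm at x = 45 mm (tip 6 mm thick). The parallel tail is the place to hold it: home, its last 31 mm (x = -45 to -14) stick out in front of roller and fence.
- carrier: Grey vial carrier, fixed. Origin: centre of the underside of its pocket block (60 by 216 by 32 mm). Four square pockets, 36 mm wide, in a row along its y at y = -78, -26, 26, 78 mm, x = 0, floor at z = 6 mm. A back wall at x = 50 to 58 mm, 88 mm tall, bears two white covers. A seated vial's top is at z = 86 mm.
- cover0 (a joint): Hinged white cover over pockets 0 and 1: a plate 84 mm from hinge to free edge, 104 mm wide, 4 mm thick. 0 = shut and level, over the pockets (underside at z = 89 mm, top at 93 mm), 1.85 rad = fully open, leaning back behind the wall. An over-centre spring drives it open above 0.2 rad (at most 5 N at the free edge) and snaps it shut and holds it below. Starts fully open.
- cover1 (a joint): Hinged white cover over pockets 2 and 3: a plate 84 mm from hinge to free edge, 104 mm wide, 4 mm thick. 0 = shut and level, over the pockets (underside at z = 89 mm, top at 93 mm), 1.85 rad = fully open, leaning back behind the wall. An over-centre spring drives it open above 0.2 rad (at most 5 N at the free edge) and snaps it shut and holds it below. Starts fully open.
- hinge0 (a point): Middle of the hinge axis of cover0 (axis along carrier y, at carrier x = 54, z = 89 mm); shut, the cover reaches from here 84 mm towards carrier -x, and its upper face is 4 mm above it.
- hinge1 (a point): Middle of the hinge axis of cover1 (axis along carrier y, at carrier x = 54, z = 89 mm); shut, the cover reaches from here 84 mm towards carrier -x, and its upper face is 4 mm above it.
- cover0_edge (a point): Middle of the free edge of cover0, on its outer (upper when shut) face; moves with it.
- cover1_edge (a point): Middle of the free edge of cover1, on its outer (upper when shut) face; moves with it.
- tray: Grey open tray, fixed, 150 (x) by 110 (y) by 22 mm, walls and floor 3 mm. Origin: centre of its underside.
- vial0: Sample vial: amber glass body 30 mm across and 40 mm tall, neck 14 mm across and 12 mm tall, white cap 22 mm across and 28 mm tall; 80 mm in all, 45 g. Origin: centre of its underside, z up along it. Starts upright in one of the rack's four cells (two to four vials are there; absent ones read None).
- vial1: Sample vial: amber glass body 30 mm across and 40 mm tall, neck 14 mm across and 12 mm tall, white cap 22 mm across and 28 mm tall; 80 mm in all, 45 g. Origin: centre of its underside, z up along it. Starts upright in one of the rack's four cells (two to four vials are there; absent ones read None).
- vial2: Sample vial: amber glass body 30 mm across and 40 mm tall, neck 14 mm across and 12 mm tall, white cap 22 mm across and 28 mm tall; 80 mm in all, 45 g. Origin: centre of its underside, z up along it. Starts upright in one of the rack's four cells (two to four vials are there; absent ones read None).
- vial3: Sample vial: amber glass body 30 mm across and 40 mm tall, neck 14 mm across and 12 mm tall, white cap 22 mm across and 28 mm tall; 80 mm in all, 45 g. Origin: centre of its underside, z up along it. Starts upright in one of the rack's four cells (two to four vials are there; absent ones read None).
- tipbox: Orange pipette-tip box, 80 by 120 by 57 mm; bystander. Origin: centre of underside.
- marker: White marker pen with black cap, 100 mm long, 19 mm thick; bystander. Origin: underside middle.
- petri: Clear closed culture dish, 86 mm across, 15 mm tall; bystander. Origin: centre of underside.
- beaker: Glass beaker, 70 mm across, 85 mm tall; bystander. Origin: centre of underside.
- reagent: Amber bottle, 60 mm across, 120 mm tall; bystander. Origin: centre of underside.
- slidebox: Blue slide box, 85 by 50 by 30 mm; bystander. Origin: centre of underside.
- ruler: Steel rule, 30 by 150 by 6 mm; bystander. Origin: centre of underside.
Things that resemble listed ones, but are neither listed nor needed, are in the scene too. There is more than one size of the tray; the job needs the larger. Several things look just like the wedge: the one meant starts farthest to the robot's left.

How it is judged:
By the outcome, as a careful person would: the job done as asked, in the order asked, and still so for the second after the job is handed in, with the robot touching nothing.
Of vial0, vial1, vial2, vial3 only 2 to 4 are there at a start; the rules pass over those that are not, and their reading is None.
At some moment in a run one of wedge may be knocked a few centimetres aside while the robot is not near it.
It also fails if it takes over 210 s, if anything falls off the work surface, if the arm or the gripper's body presses on something with over 40 N, if the wrist force passes 120 N, or if a joint passes its speed limit or range.

## Working session

There is one attempt and no reset: what is moved stays moved. The work goes in short steps, Python scripts to look and compute and a tool call to move; the robot and the scene stay as the last step left them, time stands still between calls to the robot, and variables do not carry over. Pictures are saved under pics/ and viewed, about 12 in all and at most 16, crops included, and the job is handed in when it is done.

Besides the shell and the picture viewer there is one more tool, called after "Call:" by a JSON object that holds its "name" and its "arguments". step_arm: Moves the arm, as the interface text tells. Its arguments: {"type":"object","properties":{"deltas":{"type":"array"},"fingers":{"type":"number"},"grip_force":{"type":"number"}},"required":["deltas"]}

```bash
mkdir -p pics; cat > h.py <<'E'
import numpy as np, cv2
from plant import robot, cams
def pix(p,P):
    E=np.array(p["extrinsics"]);c=E[:3,:3]@np.asarray(P,float)+E[:3,3]
    return np.array([p["fx"]*c[0]/c[2]+p["cx"],p["fy"]*c[1]/c[2]+p["cy"]])
def ray(p,uv,z):
    E=np.array(p["extrinsics"]);R=E[:3,:3];o=-R.T@E[:3,3]
    d=R.T@np.array([(uv[0]-p["cx"])/p["fx"],(uv[1]-p["cy"])/p["fy"],1])
    return o+d*(z-o[2])/d[2]
def save(p,n,crop=None,s=1):
    im=p["pixels"][:,:,::-1]
    if crop: im=im[crop[1]:crop[3],crop[0]:crop[2]]
    cv2.imwrite("pics/"+n,cv2.resize(im,None,fx=s,fy=s,interpolation=cv2.INTER_CUBIC))
E
python3 - <<'E'
from h import *
s=robot.read_state();print(s,robot.hold_point_z)
T=cams.read_camera("top");S=cams.read_camera("scene")
save(T,"t0.png",s=1.4);save(S,"s0.png",s=1.4)
for p,n in((T,"T"),(S,"S")):
    E=p["extrinsics"];E=np.array(E);print(n,p["fx"],-E[:3,:3].T@E[:3,3],E[2,:3])
    for th,z in dict(rack=0,keeper_roller=.049,wedge_home=0,wedge=0,carrier=0,hinge0=.089,hinge1=.089,cover0_edge=.17,cover1_edge=.17,tray=0,vial0=.006,tipbox=0,marker=0,petri=0,beaker=0,reagent=0,slidebox=0,ruler=0).items():
        print(n,th,[(round(d["score"],2),np.round(d["xy"]).tolist(),np.round(ray(p,d["xy"],z)[:2],3).tolist()) for d in cams.pinpoint(p,th)][:6])
E
```

```text
{'t': 0.0, 'q': array([-1.28837416e+00,  1.31152085e-01,  1.48930406e+00, -2.06377592e-05,
        1.52298983e+00, -8.54007513e-02]), 'dq': array([-8.43208295e-05,  5.57301105e-04,  1.29517667e-04, -1.34241087e-03,
       -1.49999532e-05,  5.35529628e-04]), 'joint_torque': array([ 1.79296352e-03, -5.59841216e+01, -4.91755128e+01,  7.69870542e-02,
        3.55232391e-02, -1.48833078e-04]), 'tool_pos': array([ 0.2156018 , -0.55930331,  0.21757927]), 'orientation': array([-3.08680098e+00, -5.74187964e-01,  3.18355385e-04]), 'force': array([-0.06212474,  0.14412143,  0.56836399]), 'wrist_torque': array([ 0.00161   ,  0.02409125, -0.01281146]), 'opening': 0.09259331598386207} 0.0188
T 422.47456823603557 [ 0.42534023 -0.02296633  1.31658011] [ 0.08372477  0.01080086 -0.99643038]
T rack [(0.95, [249.0, 180.0], [0.616, 0.118])]
T keeper_roller [(0.82, [240.0, 199.0], [0.55, 0.136])]
T wedge_home [(0.55, [243.0, 202.0], [0.544, 0.133]), (0.33, [308.0, 147.0], [0.722, -0.068])]
T wedge [(0.7, [386.0, 295.0], [0.265, -0.311]), (0.67, [280.0, 232.0], [0.453, 0.017])]
T carrier [(0.75, [346.0, 25
[... 1935 characters left out ...]
68.0, 207.0], [0.603, -0.257])]
S cover1_edge [(0.73, [208.0, 216.0], [0.618, -0.154]), (0.53, [397.0, 215.0], [0.561, 0.296])]
S tray [(0.78, [392.0, 167.0], [0.261, 0.325]), (0.66, [399.0, 214.0], [0.437, 0.338])]
S vial0 [(0.69, [350.0, 266.0], [0.622, 0.205]), (0.68, [311.0, 259.0], [0.615, 0.101]), (0.49, [259.0, 244.0], [0.584, -0.043])]
S tipbox [(0.96, [333.0, 312.0], [0.751, 0.168])]
S marker [(0.61, [259.0, 241.0], [0.573, -0.044]), (0.39, [215.0, 228.0], [0.542, -0.173])]
S petri [(0.81, [225.0, 181.0], [0.375, -0.177])]
S beaker [(0.96, [242.0, 287.0], [0.714, -0.068])]
S reagent [(0.7, [423.0, 273.0], [0.617, 0.395])]
S slidebox []
S ruler [(0.8, [174.0, 175.0], [0.37, -0.335])]
```

View pics/t0.png

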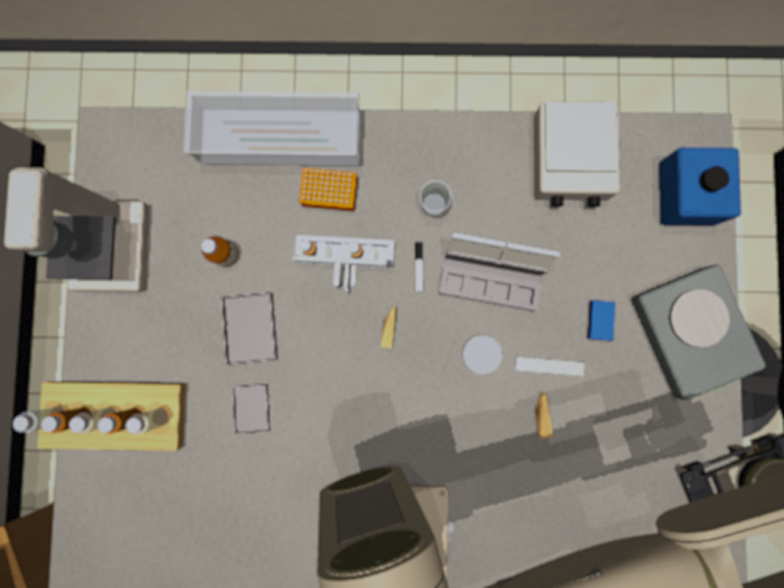

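View pics/s0.png

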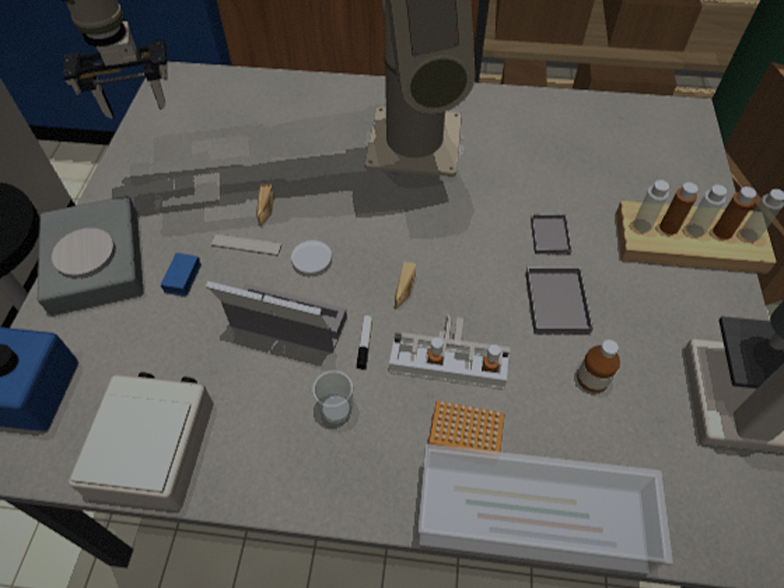

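The two pictures show two vials in the rack, at (308,248) and (357,250) in the top view. The wanted wedge is at (389,328) with its tip towards +x, the larger tray is at (250,328), and the carrier at (490,285) has its covers open. Next I'll fit poses to the masks.

```bash
cat >> h.py <<'E'
from scipy.optimize import minimize
def box(x0,x1,y0,y1,z0,z1): return np.array([[x,y,z] for x in(x0,x1) for y in(y0,y1) for z in(z0,z1)],float)/1000
WEDGE=np.array([[x,y,z] for x,y in((-45,-12),(-45,12),(10,12),(45,-6),(45,-12)) for z in(0,40)],float)/1000
RACK=[box(-30,30,-108,108,0,34)]
def place(M,q): 
    c,s=np.cos(q[2]),np.sin(q[2]); return M@np.array([[c,s,0],[-s,c,0],[0,0,1]])+[q[0],q[1],0]
def render(p,parts,q,k=4):
    m=np.zeros((420*k,560*k),np.uint8)
    for M in parts:
        uv=np.array([pix(p,P) for P in place(M,q)])
        cv2.fillConvexPoly(m,cv2.convexHull(np.round((uv+.5)*k).astype(np.int32)),1)
    return cv2.resize(m.astype(np.float32),(560,420),interpolation=cv2.INTER_AREA)
def fit(views,parts,q0,tr=.01,ty=.15):
    """views: [(picture, mask)]; returns pose and IoU loss"""
    def f(q): return sum(np.abs(render(p,parts,q)-m).sum()/m.sum() for p,m in views)
    sim=np.array([q0]+[np.array(q0)+d for d in([tr,0,0],[0,tr,0],[0,0,ty])])
    r=minimize(f,q0,method="Nelder-Mead",options=dict(initial_simplex=sim,xatol=1e-4,fatol=1e-4,maxiter=300))
    return r.x,r.fun
def mask(p,th,xy,r=25):
    L=[d for d in cams.silhouettes(p,th) if np.hypot(*(np.array(d["xy"])-xy))<r]
    return L[0]["mask"] if L else None
E
python3 - <<'E'
from h import *
T=cams.read_camera("top");S=cams.read_camera("scene")
for th,a,b in(("wedge",(280,232),(288,205)),("rack",(247,179),(320,255)),("carrier",(350,200),(205,225)),("tray",(178,234),(399,214)),("keeper",(247,190),(320,245))):
    mt=mask(T,th,a,40);ms=mask(S,th,b,40)
    for n,p,m in(("T",T,mt),("S",S,ms)):
        if m is None: print(th,n,None);continue
        c=cv2.findContours(m.astype(np.uint8),0,2)[0];c=max(c,key=cv2.contourArea)
        print(th,n,m.sum(),[np.round(v,2) for v in cv2.minAreaRect(c)])
        p.setdefault("o",[]).append(c)
    if th=="wedge":
        V=[(p,m) for p,m in((T,mt),(S,ms)) if m is not None]
        for v in V+[None]:
            best=min((fit([v] if v else V,[WEDGE],[.451,.02,y]) for y in(0,-.3,.3)),key=lambda r:r[1]);print("wedge",best)
    if th=="tray":
        print("tray",fit([(T,mt)],[box(-75,75,-55,55,0,22)],[.45,.333,0]),fit([(S,ms)],[box(-75,75,-55,55,0,22)],[.45,.333,0]))
def ov(p,crop,s):
    x0,y0,x1,y1=crop;im=cv2.resize(p["pixels"][y0:y1,x0:x1,::-1].copy(),None,fx=s,fy=s,interpolation=cv2.INTER_CUBIC)
    for c in p["o"]: cv2.polylines(im,[np.round((c.reshape(-1,2)-[x0,y0]+.5)*s).astype(np.int32)],True,(0,255,0),1)
    return im
cv2.imwrite("pics/r1.png",np.vstack([ov(T,(200,150,300,212),5),ov(S,(270,215,370,273),5)]))
cv2.imwrite("pics/c1.png",np.vstack([ov(T,(305,160,405,222),5),ov(S,(145,195,255,253),4.545)][0:1]+[cv2.resize(ov(S,(145,195,255,253),4.545),(500,264))]))
E
```

```text
wedge T 193 [array([276.55, 234.51]), array([ 8.94, 25.84]), np.float64(6.34)]
wedge S 303 [array([289.09, 204.15]), array([10.43, 33.71]), np.float64(14.04)]
wedge (array([ 0.44874257,  0.02467638, -0.14270934]), np.float64(0.19203367875647667))
wedge (array([ 0.45247163,  0.02569069, -0.10272717]), np.float64(0.06724422442244224))
wedge (array([ 0.45072631,  0.02559137, -0.09523552]), np.float64(0.2907293643872159))
rack T 385 [array([241.52, 189.94]), array([64.19, 28.27]), np.float64(5.04)]
rack S 2329 [array([321.23, 249.61]), array([85.18, 46.63]), np.float64(7.65)]
carrier T 3249 [array([356.08, 194.62]), array([79.23, 46.28]), np.float64(11.31)]
carrier S 2862 [array([195.32, 224.02]), array([102.6 ,  34.09]), np.float64(14.35)]
tray T 1852 [array([177.75, 233.97]), array([49.58, 38.63]), np.float64(87.8)]
tray S 1955 [array([399.5, 214.5]), array([47., 47.]), np.float64(90.0)]
tray (array([0.44196789, 0.33272813, 0.09871829]), np.float64(0.03371355291576674)) (array([0.44327688, 0.33398105, 0.10643746]), np.float64(0.03673273657289003))
keeper T 383 [array([242. , 190.5]), array([27., 64.]), np.float64(90.0)]
keeper S 410 [array([328.5, 247.5]), array([29.7 , 28.28]), np.float64(45.0)]
```

View pics/r1.png

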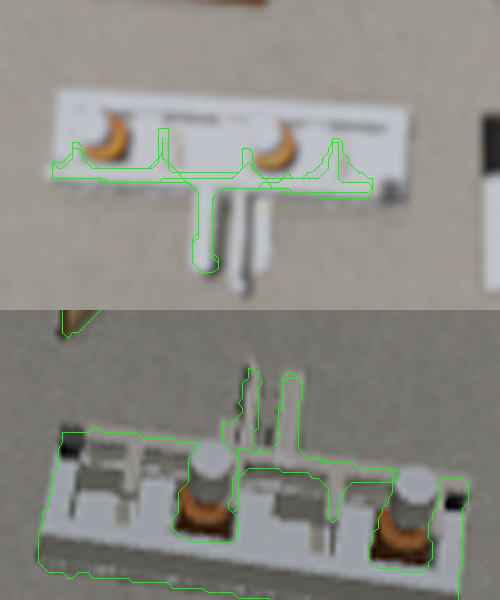

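View pics/c1.png

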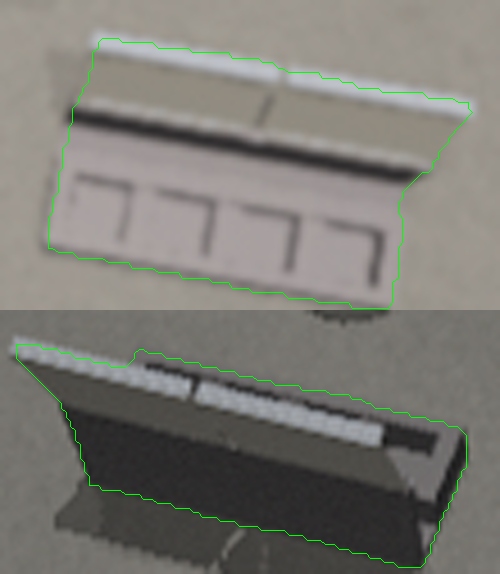

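```bash
cat > f2.py <<'E'
from h import *
T=cams.read_camera("top");S=cams.read_camera("scene")
yy,xx=np.mgrid[0:420,0:560]
def fitw(views,parts,q0,ty=.05):
    def f(q): return sum((W*np.abs(render(p,parts,q)-m)).sum()/(W*m).sum() for p,m,W in views)
    sim=np.array([q0]+[np.array(q0)+d for d in([.008,0,0],[0,.008,0],[0,0,ty])])
    r=minimize(f,q0,method="Nelder-Mead",options=dict(initial_simplex=sim,xatol=1e-4,fatol=1e-4,maxiter=300));return np.round(r.x,4),round(r.fun,3)
# rack
g=cv2.cvtColor(T["pixels"],cv2.COLOR_RGB2GRAY).astype(np.float32)
bench=np.median(g[150:212,285:295]);white=np.percentile(g[165:190,212:280],70);print(bench,white)
soft=np.clip((g-bench)/(white-bench),0,1)
hullfill=lambda m:cv2.morphologyEx(m,cv2.MORPH_CLOSE,np.ones((9,9)))
soft=hullfill(soft)
WT=((yy<182)&(yy>155)&(xx>200)&(xx<293)).astype(float)
mS=mask(S,"rack",(320,250),40)
c=max(cv2.findContours(mS.astype(np.uint8),0,2)[0],key=cv2.contourArea)
hm=np.zeros((420,560),np.uint8);cv2.fillConvexPoly(hm,cv2.convexHull(c),1)
line=lambda x:(132/5+215)+( x-(62/5+270))*(50/406)   # under the keeper edge
WS=((yy>line(xx)+1)&(xx>255)&(xx<385)).astype(float)
for v in([(T,soft,WT)],[(S,hm,WS)],[(T,soft,WT),(S,hm,WS)]): print("rack",fitw(v,RACK,[.618,.122,-.05]))
# carrier
C=[box(-30,30,-108,108,0,32)]
mT=mask(T,"carrier",(350,200),40).astype(float)
WT2=(yy>(160+180/5)+(xx-(305+65/5))*(65/345.)).astype(float)
for W in(WT2,):print("carrier",fitw([(T,mT,W)],C,[.545,-.18,-.16]))
# full carrier scene
op=1.85
def cov(y0,y1):
    a=np.array([[-np.cos(op),np.sin(op)],[np.sin(op),np.cos(op)]]) # along, normal (x,z)
    return np.array([[.054+s*a[0,0]+n*a[1,0],y,.089+s*a[0,1]+n*a[1,1]] for s in(0,.084) for n in(0,.004) for y in(y0,y1)])
CF=C+[box(50,58,-108,108,0,88),box(-30,58,-108,108,0,5),cov(-.104,0),cov(0,.104)]
mS2=mask(S,"carrier",(205,225),40).astype(float);one=np.ones((420,560))
for v in([(S,mS2,one)],[(T,mT,one)],[(S,mS2,one),(T,mT,one)]): print("carrierF",fitw(v,CF,[.545,-.18,-.16]))
E
python3 f2.py
```

```text
153.0 191.0
rack (array([ 0.6139,  0.1259, -0.0419]), np.float64(0.091))
rack (array([ 0.6189,  0.1247, -0.0319]), np.float64(0.022))
rack (array([ 0.6148,  0.1247, -0.0492]), np.float64(0.156))
carrier (array([ 0.5374, -0.1959, -0.1607]), np.float64(0.028))
carrierF (array([ 0.5389, -0.1939, -0.1743]), np.float64(0.053))
carrierF (array([ 0.5358, -0.1955, -0.1638]), np.float64(0.029))
carrierF (array([ 0.5369, -0.1953, -0.179 ]), np.float64(0.099))
```

```bash
cat > ov.py <<'E'
from h import *
R=[.6165,.1247,-.042];C=[.537,-.1953,-.166];Wd=[.4515,.0255,-.1]
T=cams.read_camera("top");S=cams.read_camera("scene")
def rect(x0,x1,y0,y1,z): return np.array([[x0,y0,z],[x1,y0,z],[x1,y1,z],[x0,y1,z]],float)/1000
circ=lambda x,y,r,z:np.array([[x+r*np.cos(a),y+r*np.sin(a),z] for a in np.linspace(0,6.28,25)])/1000
LR=[rect(-30,30,-108,108,34),rect(-30,30,-108,108,0),rect(-78,-26,-5,-5.1,42),circ(-74,11,6,49)]+[circ(0,y,11,86) for y in(-26,78)]
LC=[rect(-30,30,-108,108,32),rect(-30,30,-108,108,0),rect(50,58,-108,108,88)]+[rect(-18,18,y-18,y+18,32) for y in(-78,-26,26,78)]
LW=[WEDGE[0::2],WEDGE[1::2]]
def ov(p,crop,s):
    x0,y0,x1,y1=crop;im=cv2.resize(p["pixels"][y0:y1,x0:x1,::-1].copy(),None,fx=s,fy=s,interpolation=cv2.INTER_CUBIC)
    for L,q,c in((LR,R,(0,0,255)),(LC,C,(0,0,255)),(LW,Wd,(255,0,0))):
        for M in L:
            uv=np.array([pix(p,P) for P in place(M,q)])
            cv2.polylines(im,[np.round((uv-[x0,y0]+.5)*s*8).astype(np.int32)],True,c,1,cv2.LINE_AA,3)
    return im
a=np.hstack([ov(T,(205,160,285,220),5),ov(S,(275,205,355,265),5)])
b=np.hstack([ov(T,(308,165,398,227),400/90),ov(S,(150,200,240,262),400/90)])
cv2.imwrite("pics/ov.png",np.vstack([a,b])[:600])
E
python3 ov.py
```

```text
(no output)
```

View pics/ov.png

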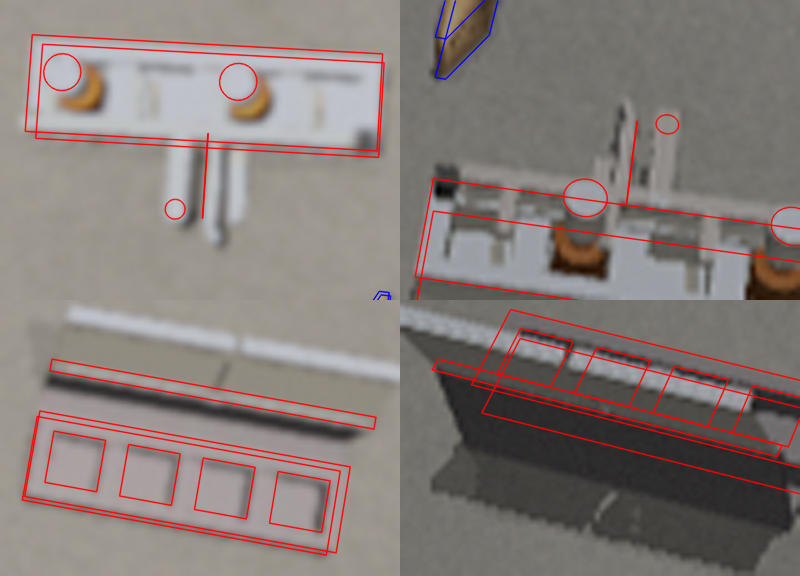

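```bash
cat >> h.py <<'E'
from scipy.spatial.transform import Rotation as Ro
RK=[.6165,.1247,-.042];CA=[.537,-.1953,-.166];TR=[.4427,.3333,.1]
def w(q,x,y): return place(np.array([[x,y,0.]])/1000,q)[0][:2]
def go(x,y,z,yaw):
    """roll to do first, then the offset (cm) in the turned tool frame"""
    s=robot.read_state();X=Ro.from_rotvec(s["orientation"]).as_matrix();cur=np.arctan2(X[1,0],X[0,0])
    roll=(cur-yaw+np.pi)%(2*np.pi)-np.pi
    Y=X@Ro.from_euler("z",roll).as_matrix();d=Y.T@(np.array([x,y,z])-s["tool_pos"])*100
    print("roll %.3f"%roll,"offset",np.round(d,2),"rows",round(np.linalg.norm(d)/5.5,1),"tilt z",np.round(X[:,2],4),"pos",np.round(s["tool_pos"],4),"yaw %.4f"%cur,"F",np.round(s["force"],1),"open %.4f"%s["opening"],"t %.2f"%s["t"],"q6 %.2f"%s["q"][5])
E
python3 -c "
from h import *
g=w([.4515,.0255,-.1],-34,0);print(g)
go(*g,.12,-.1)"
```

```text
[0.41766986 0.02889434]
roll 0.468 offset [ 14.21 -60.6    9.86] rows 11.5 tilt z [-0. -0. -1.] pos [ 0.2157 -0.5599  0.2186] yaw 0.3678 F [-0.3 -0.7  0.7] open 0.0927 t 2.85 q6 -0.09
```

Call:
{"name": "step_arm", "arguments": {"deltas": [{"offset": [0,0,0],"roll": 0.156},{"offset": [0,0,0],"roll": 0.156},{"offset": [0,0,0],"roll": 0.156},{"offset": [1,-5,0],"roll": 0},{"offset": [1,-5,0],"roll": 0},{"offset": [1,-5,0],"roll": 0},{"offset": [1,-5,0],"roll": 0},{"offset": [1,-5,0],"roll": 0},{"offset": [1,-5,0],"roll": 0},{"offset": [1,-5,0],"roll": 0},{"offset": [1,-5,0],"roll": 0},{"offset": [1.2,-5,0],"roll": 0}], "fingers": 6, "grip_force": 40}}

```text
t: 4.35
tool_pos: [0.3526, -0.1199, 0.219]
orientation: [3.137, -0.158, 0.002]
force: [0.9, -0.3, -0.1]
opening: 0.0599
```

Call:
{"name": "step_arm", "arguments": {"deltas": [{"offset": [1,-4,2],"roll": 0},{"offset": [1,-4,3],"roll": 0},{"offset": [1,-4,3],"roll": 0},{"offset": [1,-3,2],"roll": 0},{"offset": [0,0,0],"roll": 0},{"offset": [0,0,0],"roll": 0}]}}

```text
t: 5.1
tool_pos: [0.4072, 0.0236, 0.1191]
orientation: [3.137, -0.156, 0.0]
force: [-0.6, -0.7, -0.2]
opening: 0.0601
```

```bash
cat > wf.py <<'E'
from h import *
import sys
T=cams.read_camera("top");S=cams.read_camera("scene")
q0=[float(a) for a in sys.argv[1:4]]
V=[]
for p in(T,S):
    m=mask(p,"wedge",pix(p,[q0[0],q0[1],.02]),20)
    if m is not None: V.append((p,m)); print("one",fit([V[-1]],[WEDGE],q0,.006,.08))
print("both",fit(V,[WEDGE],q0,.006,.08))
save(T,"w_t.png",(245,200,305,260),6);save(S,"w_s.png",(260,180,320,240),6)
a=cv2.imread("pics/w_t.png");b=cv2.imread("pics/w_s.png");cv2.imwrite("pics/w1.png",np.hstack([a,b]))
E
python3 wf.py .4515 .0255 -.1; python3 -c "
from h import *
go(*w([.4515,.0255,-.1],-34,0),.009,-.1)"
```

```text
one (array([ 0.46097728,  0.0201508 , -0.17330206]), np.float64(4.188988095238095))
one (array([ 0.45209705,  0.02523679, -0.09633106]), np.float64(0.1314732142857143))
both (array([ 0.4581088 ,  0.02328472, -0.1333642 ]), np.float64(4.479985119047619))
roll -0.002 offset [ 0.92 -0.68 11.06] rows 2.0 tilt z [ 1.7e-03 -3.0e-04 -1.0e+00] pos [0.4076 0.0231 0.1195] yaw -0.1016 F [ 0.9 -0.3  0.4] open 0.0601 t 5.30 q6 1.60
```

View pics/w1.png

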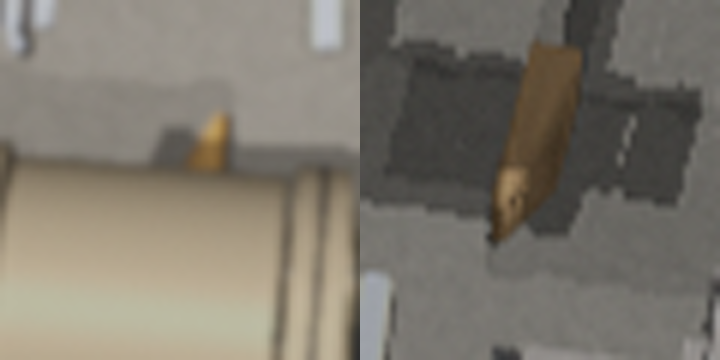

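The view from above shows the wedge unmoved, at about (.452,.025), with its tip at the lower left of the scene crop (500,230). I'll go down and grip it.

Call:
{"name": "step_arm", "arguments": {"deltas": [{"offset": [0.9,-0.7,3],"roll": 0},{"offset": [0,0,4],"roll": 0},{"offset": [0,0,4],"roll": 0},{"offset": [0,0,0],"roll": 0}]}}

```text
t: 5.8
tool_pos: [0.4138, 0.0296, 0.0063]
orientation: [3.138, -0.159, -0.01]
force: [-0.9, 0.0, 0.7]
opening: 0.0597
```

Call:
{"name": "step_arm", "arguments": {"deltas": [{"offset": [0,0,0],"roll": 0},{"offset": [0,0,0],"roll": 0},{"offset": [0,0,0],"roll": 0},{"offset": [0,0,0],"roll": 0},{"offset": [0,0,0],"roll": 0},{"offset": [0,0,0],"roll": 0}], "fingers": 0.5}}

```text
t: 6.55
tool_pos: [0.4174, 0.03, 0.0094]
orientation: [3.138, -0.157, 0.002]
force: [-2.3, 0.6, 6.2]
opening: 0.0237
```

Call:
{"name": "step_arm", "arguments": {"deltas": [{"offset": [0,0,-2],"roll": 0},{"offset": [0,0,-3],"roll": 0},{"offset": [0,0,0],"roll": 0}]}}

```text
t: 6.92
tool_pos: [0.4188, 0.0299, 0.0608]
orientation: [3.138, -0.157, 0.007]
force: [0.5, 0.1, -1.3]
opening: 0.024
```

```bash
python3 -c "
from h import *
g=w(RK,-175-34,7.);print(g)
go(*g,.06,RK[2])"
```

```text
[0.40797822 0.14046925]
roll -0.058 offset [ -1.54 -11.     0.08] rows 2.0 tilt z [ 4.6e-03 -2.0e-04 -1.0e+00] pos [0.4188 0.0299 0.0608] yaw -0.1001 F [ 0.5  0.1 -1.3] open 0.0240 t 6.92 q6 1.62
```

Call:
{"name": "step_arm", "arguments": {"deltas": [{"offset": [-0.5,-3,0],"roll": -0.058},{"offset": [-0.5,-4,0],"roll": 0},{"offset": [-0.5,-4,0],"roll": 0},{"offset": [0,0,2],"roll": 0},{"offset": [0,0,0],"roll": 0},{"offset": [0,0,0],"roll": 0}]}}

```text
t: 7.68
tool_pos: [0.4078, 0.1403, 0.0383]
orientation: [3.141, -0.067, -0.002]
force: [0.4, -0.2, -0.6]
opening: 0.024
```

```bash
cat > w2.py <<'E'
from h import *
import sys
# wedge pose check, z of underside from tool height; prints rack-frame pose
T=cams.read_camera("top");S=cams.read_camera("scene")
s=robot.read_state();X=Ro.from_rotvec(s["orientation"]).as_matrix();yaw=np.arctan2(X[1,0],X[0,0])
z=max(0,s["tool_pos"][2]-float(sys.argv[1]));o=s["tool_pos"][:2]+X[:2,0]*.034
M=WEDGE+[0,0,z];print("z",z,"expected",o,yaw)
for p in(S,):
    m=mask(p,"wedge",pix(p,[o[0],o[1],.02+z]),25)
    if m is None: print("none");continue
    r=fit([(p,m)],[M],[o[0],o[1],yaw],.006,.08);print(r)
    c,sn=np.cos(RK[2]),np.sin(RK[2]);d=r[0][:2]-RK[:2];print("rack",np.array([c*d[0]+sn*d[1],-sn*d[0]+c*d[1]])*1000,r[0][2]-RK[2])
def crop(p,P,h=30,k=10):
    u=pix(p,P).astype(int);return cv2.resize(p["pixels"][u[1]-h:u[1]+h,u[0]-h:u[0]+h,::-1],(400,400),interpolation=cv2.INTER_CUBIC)
P=[*w(RK,-90,5),.03];cv2.imwrite("pics/"+sys.argv[2],np.hstack([crop(T,P),crop(S,P)]))
g=w(RK,-77-34,7.);go(*g,.0095,RK[2])
E
python3 w2.py .0094 w2.png
```

```text
z 0.02964200039494034 expected [0.4425613  0.13884013] -0.04313736322430097
(array([ 0.44243136,  0.13962883, -0.11245755]), np.float64(0.11008064516129032))
rack [-174.54195907    7.60693303] -0.07045754800551371
roll -0.001 offset [ 9.72 -0.01  2.97] rows 1.8 tilt z [ 9.e-04  2.e-04 -1.e+00] pos [0.4087 0.1403 0.0392] yaw -0.0432 F [-0.1  0.1 -0.4] open 0.0241 t 7.83 q6 1.83
```

View pics/w2.png

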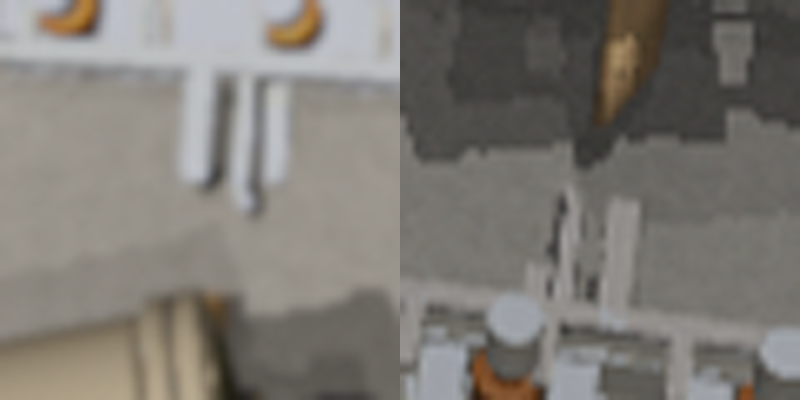

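Call:
{"name": "step_arm", "arguments": {"deltas": [{"offset": [0,-0.1,2.9],"roll": 0},{"offset": [2,0,0],"roll": 0},{"offset": [1,0,0],"roll": 0},{"offset": [1,0,0],"roll": 0},{"offset": [1,0,0],"roll": 0},{"offset": [0,0,0],"roll": 0}]}}

```text
t: 8.57
tool_pos: [0.459, 0.1396, 0.0099]
orientation: [-3.141, 0.067, -0.001]
force: [0.0, 0.0, -0.7]
opening: 0.0237
```

```bash
python3 w2.py .0094 w3.png
```

```text
z 0.0001513854411192752 expected [0.4919288  0.13809159] -0.04231068502745161
(array([ 0.48404268,  0.13944848, -0.04378252]), np.float64(0.25753348214285715))
rack [-132.95976376    9.17389736] -0.001782522770258456
roll -0.000 offset [ 4.82  0.12 -0.01] rows 0.9 tilt z [-6.e-04 -0.e+00 -1.e+00] pos [0.4578 0.1396 0.0095] yaw -0.0422 F [-0.9  0.2 -1.1] open 0.0241 t 8.72 q6 1.80
```

View pics/w3.png

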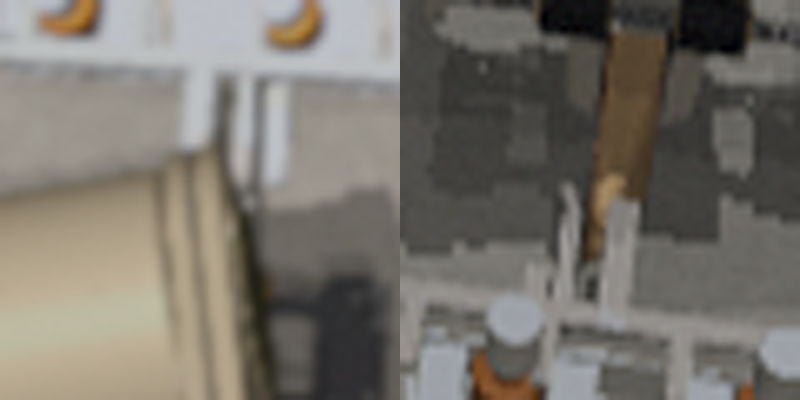

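The tip is in the channel: in the scene half it sits between the fence (570) and the arm (625) at (592,250). I'll drive it in.

Call:
{"name": "step_arm", "arguments": {"deltas": [{"offset": [0.5,0,0],"roll": 0},{"offset": [0.5,0,0],"roll": 0},{"offset": [0.5,0,0],"roll": 0},{"offset": [0.5,0.1,0],"roll": 0},{"offset": [0,0,0],"roll": 0},{"offset": [0,0,0],"roll": 0}]}}

```text
t: 9.48
tool_pos: [0.4783, 0.1376, 0.0096]
orientation: [3.141, -0.067, 0.001]
force: [-0.3, -1.4, -1.1]
opening: 0.0236
```

Call:
{"name": "step_arm", "arguments": {"deltas": [{"offset": [0.5,0,0],"roll": 0},{"offset": [0.5,0,0],"roll": 0},{"offset": [0.5,0,0],"roll": 0},{"offset": [0.5,0,0],"roll": 0},{"offset": [0.5,0,0],"roll": 0},{"offset": [0,0,0],"roll": 0},{"offset": [0,0,0],"roll": 0}]}}

```text
t: 10.35
tool_pos: [0.5041, 0.1366, 0.0101]
orientation: [-3.141, 0.067, -0.003]
force: [1.8, -4.1, -0.4]
opening: 0.0236
```

```bash
python3 w2.py .0094 w4.png
```

```text
z 0.000758144363010067 expected [0.53788276 0.13523129] -0.04230980943553591
(array([ 0.53518312,  0.1362888 , -0.03549437]), np.float64(0.2932065217391304))
rack [-81.73175878   8.16427709] 0.006505626804528368
roll -0.000 offset [0.21 0.03 0.06] rows 0.0 tilt z [ 1.5e-03  1.0e-04 -1.0e+00] pos [0.5038 0.1367 0.0101] yaw -0.0423 F [ 1.3 -2.8 -0.1] open 0.0236 t 10.50 q6 1.78
```

Call:
{"name": "step_arm", "arguments": {"deltas": [{"offset": [0.2,0,0],"roll": 0},{"offset": [0,0,0],"roll": 0},{"offset": [0,0,0],"roll": 0},{"offset": [0,0,0],"roll": 0}]}}

```text
t: 11.0
tool_pos: [0.5049, 0.1366, 0.0095]
orientation: [3.141, -0.066, -0.001]
force: [-1.3, -3.4, 0.0]
opening: 0.0233
```

Call:
{"name": "step_arm", "arguments": {"deltas": [{"offset": [0.15,0,0],"roll": 0},{"offset": [0,0,0],"roll": 0},{"offset": [0,0,0],"roll": 0},{"offset": [0,0,0],"roll": 0}]}}

```text
t: 11.5
tool_pos: [0.5065, 0.1365, 0.0095]
orientation: [3.141, -0.066, -0.0]
force: [-0.5, -2.9, -1.8]
opening: 0.0241
```

Call:
{"name": "step_arm", "arguments": {"deltas": [{"offset": [0.15,0,0],"roll": 0},{"offset": [0,0,0],"roll": 0},{"offset": [0,0,0],"roll": 0},{"offset": [0,0,0],"roll": 0}]}}

```text
t: 12.0
tool_pos: [0.5082, 0.1364, 0.0096]
orientation: [3.141, -0.066, 0.0]
force: [-0.8, -4.2, -2.0]
opening: 0.0239
```

Call:
{"name": "step_arm", "arguments": {"deltas": [{"offset": [0.15,0,0],"roll": 0},{"offset": [0,0,0],"roll": 0},{"offset": [0,0,0],"roll": 0},{"offset": [0,0,0],"roll": 0}]}}

```text
t: 12.5
tool_pos: [0.5089, 0.1365, 0.0095]
orientation: [3.141, -0.066, -0.002]
force: [-4.4, -3.3, 2.5]
opening: 0.0238
```

Call:
{"name": "step_arm", "arguments": {"deltas": [{"offset": [0.15,0,0],"roll": 0},{"offset": [0,0,0],"roll": 0},{"offset": [0,0,0],"roll": 0},{"offset": [0,0,0],"roll": 0}]}}

```text
t: 13.0
tool_pos: [0.5091, 0.1365, 0.0091]
orientation: [3.141, -0.066, -0.007]
force: [-9.4, -3.0, 4.1]
opening: 0.0241
```

Contact with the panel came at 0.509, exactly where predicted. I'll back off 3 mm to home and release.

Call:
{"name": "step_arm", "arguments": {"deltas": [{"offset": [-0.25,0,0],"roll": 0},{"offset": [-0.25,0,0],"roll": 0},{"offset": [0,0,0],"roll": 0},{"offset": [0,0,0],"roll": 0}]}}

```text
t: 13.5
tool_pos: [0.5068, 0.1366, 0.0101]
orientation: [-3.141, 0.066, -0.002]
force: [1.2, -3.0, 0.6]
opening: 0.0239
```

Call:
{"name": "step_arm", "arguments": {"deltas": [{"offset": [0,0,0],"roll": 0},{"offset": [0,0,0],"roll": 0},{"offset": [0,0,0],"roll": 0}], "fingers": 5}}

```text
t: 13.88
tool_pos: [0.506, 0.1368, 0.0096]
orientation: [-3.141, 0.066, 0.0]
force: [0.0, -0.0, 0.3]
opening: 0.0478
```

Call:
{"name": "step_arm", "arguments": {"deltas": [{"offset": [0,0,-3],"roll": 0},{"offset": [0,0,-5],"roll": 0},{"offset": [0,0,-5],"roll": 0},{"offset": [0,0,0],"roll": 0}]}}

```text
t: 14.38
tool_pos: [0.5095, 0.1373, 0.145]
orientation: [-3.139, 0.066, -0.014]
force: [-0.5, 0.4, -0.7]
opening: 0.0503
```

```bash
python3 w2.py 9 w5.png; python3 -c "
from h import *
go(*w(RK,0,-26),.13,RK[2])"
```

```text
z 0 expected [0.54036451 0.13527179] -0.042088655559190925
none
roll -0.000 offset [6.000e-02 1.000e-02 1.291e+01] rows 2.3 tilt z [-1.3e-03 -1.0e-04 -1.0e+00] pos [0.5055 0.1365 0.1386] yaw -0.0422 F [-0.6  0.3 -0.1] open 0.0507 t 14.53 q6 1.78
roll -0.000 offset [11.14  3.32  0.85] rows 2.1 tilt z [-1.3e-03 -1.0e-04 -1.0e+00] pos [0.5055 0.1365 0.1386] yaw -0.0422 F [-0.6  0.3 -0.1] open 0.0507 t 14.53 q6 1.78
```

View pics/w5.png

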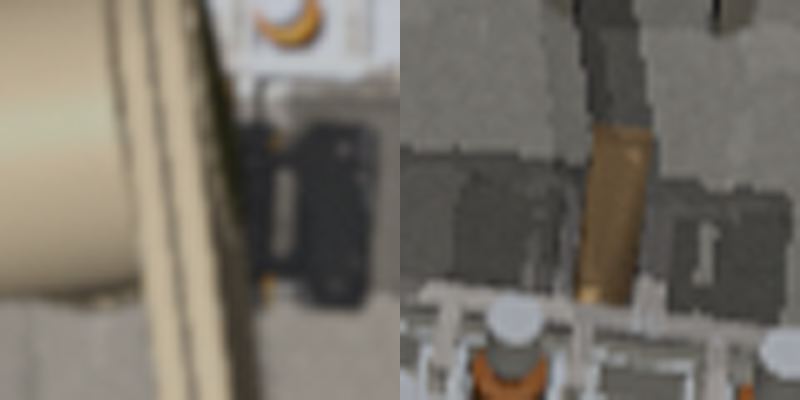

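The wedge is home at (617,215) in the scene half and the keeper is held open. I'll take the first vial, from cell 1.

Call:
{"name": "step_arm", "arguments": {"deltas": [{"offset": [4,1.3,0],"roll": 0},{"offset": [4,1,0],"roll": 0},{"offset": [3.1,1,0],"roll": 0},{"offset": [0,0,0],"roll": 0},{"offset": [0,0,0],"roll": 0}], "fingers": 5, "grip_force": 15}}

```text
t: 15.15
tool_pos: [0.614, 0.099, 0.1376]
orientation: [3.141, -0.066, -0.006]
force: [0.1, 1.0, 0.8]
opening: 0.0502
```

```bash
cat > v.py <<'E'
from h import *
T=cams.read_camera("top");S=cams.read_camera("scene")
for p in(S,T):
    for d in cams.silhouettes(p,"vial0"):
        print(round(d["score"],2),np.round(d["xy"],1),d["mask"].sum())
    for d in cams.pinpoint(p,"vial0"): print("pin",round(d["score"],2),np.round(d["xy"]),np.round(ray(p,d["xy"],.006)[:2],3))
    print([np.round(ray(p,pix(p,[*w(RK,0,y),.006]),.006)[:2],3) for y in(-26,78)])
# white cap top ellipse in scene: bright blob near the predicted cap top
g=cv2.cvtColor(S["pixels"],cv2.COLOR_RGB2GRAY)
for y in(-26,78):
    print("pred cap",np.round(pix(S,[*w(RK,0,y),.086]),1))
save(S,"v1.png",(270,205,370,280),7)
go(*w(RK,0,-26),.058,RK[2])
E
python3 v.py
```

```text
0.54 [310.3 252.2] 206
0.47 [352.4 258.9] 199
0.42 [333.6 247.5] 479
pin 0.74 [259. 242.] [ 0.578 -0.044]
pin 0.58 [352. 264.] [0.617 0.211]
pin 0.55 [310. 256.] [0.606 0.098]
[array([0.615, 0.099]), array([0.62 , 0.203])]
pin 0.6 [256. 180.] [0.615 0.094]
pin 0.56 [224. 179.] [0.617 0.195]
[array([0.615, 0.099]), array([0.62 , 0.203])]
pred cap [311.5 244. ]
pred cap [353.1 249.7]
roll 0.000 offset [0.02 0.05 8.19] rows 1.5 tilt z [ 3.e-04  1.e-04 -1.e+00] pos [0.6152 0.0993 0.1399] yaw -0.0417 F [-0.4  0.8  1. ] open 0.0499 t 15.45 q6 1.69
```

View pics/v1.png

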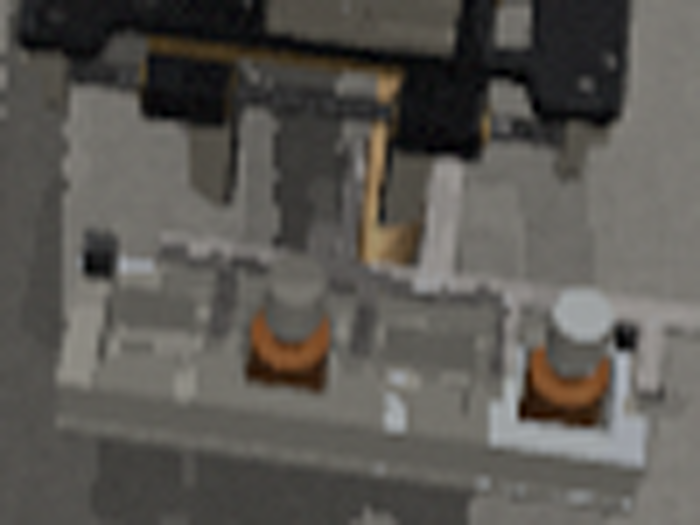

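Call:
{"name": "step_arm", "arguments": {"deltas": [{"offset": [0,0,4],"roll": 0},{"offset": [0,0,3],"roll": 0},{"offset": [0,0,1.1],"roll": 0},{"offset": [0,0,0],"roll": 0},{"offset": [0,0,0],"roll": 0}]}}

```text
t: 16.08
tool_pos: [0.6168, 0.099, 0.0605]
orientation: [-3.141, 0.066, -0.004]
force: [0.4, -0.5, -0.1]
opening: 0.0502
```

Call:
{"name": "step_arm", "arguments": {"deltas": [{"offset": [0,0,0],"roll": 0},{"offset": [0,0,0],"roll": 0},{"offset": [0,0,0],"roll": 0},{"offset": [0,0,0],"roll": 0},{"offset": [0,0,0],"roll": 0}], "fingers": 1.5}}

```text
t: 16.7
tool_pos: [0.6158, 0.0989, 0.0589]
orientation: [-3.141, 0.066, -0.001]
force: [-0.3, 0.9, 2.1]
opening: 0.0216
```

Call:
{"name": "step_arm", "arguments": {"deltas": [{"offset": [0,0,-1],"roll": 0},{"offset": [0,0,-2],"roll": 0},{"offset": [0,0,-3],"roll": 0},{"offset": [0,0,-3],"roll": 0},{"offset": [0,0,-1],"roll": 0},{"offset": [0,0,0],"roll": 0}]}}

```text
t: 17.45
tool_pos: [0.6163, 0.0989, 0.1599]
orientation: [-3.141, 0.066, -0.003]
force: [0.1, -0.6, -1.5]
opening: 0.0221
```

```bash
python3 -c "
from h import *
go(*w(CA,0,78),.15,CA[2])"
```

```text
roll 0.124 offset [-2.96 22.53  0.97] rows 4.1 tilt z [ 2.2e-03  2.0e-04 -1.0e+00] pos [0.6163 0.0989 0.1599] yaw -0.0422 F [ 0.1 -0.6 -1.5] open 0.0221 t 17.45 q6 1.69
```

Call:
{"name": "step_arm", "arguments": {"deltas": [{"offset": [-0.5,4,0],"roll": 0.062},{"offset": [-0.5,5,0],"roll": 0.062},{"offset": [-0.8,5,0],"roll": 0},{"offset": [-0.8,5,0],"roll": 0},{"offset": [-0.4,3.5,0],"roll": 0},{"offset": [0,0,0],"roll": 0},{"offset": [0,0,0],"roll": 0},{"offset": [0,0,0],"roll": 0}]}}

```text
t: 18.45
tool_pos: [0.5567, -0.1187, 0.158]
orientation: [-3.13, 0.259, 0.001]
force: [-0.0, -0.9, -0.8]
opening: 0.0219
```

```bash
python3 -c "
from h import *
T=cams.read_camera('top');S=cams.read_camera('scene')
go(*w(CA,0,78),.0605,CA[2])
a=T['pixels'][150:230,300:406,::-1];b=S['pixels'][170:250,160:266,::-1]
cv2.imwrite('pics/v2.png',cv2.resize(np.hstack([a,b]),(800,302),interpolation=cv2.INTER_CUBIC))"
```

```text
roll 0.001 offset [-0.69  0.07  9.79] rows 1.8 tilt z [-4.e-04  3.e-04 -1.e+00] pos [ 0.5569 -0.1188  0.1584] yaw -0.1647 F [ 0.2  0.5 -0.1] open 0.0217 t 18.55 q6 1.44
```

View pics/v2.png

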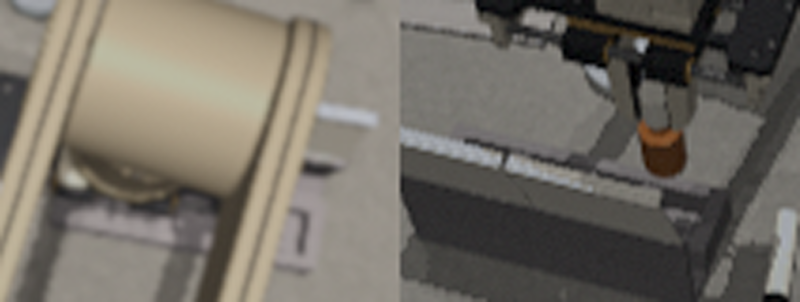

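Call:
{"name": "step_arm", "arguments": {"deltas": [{"offset": [-0.7,0.05,0],"roll": 0},{"offset": [0,0,2],"roll": 0},{"offset": [0,0,2],"roll": 0},{"offset": [0,0,1.5],"roll": 0},{"offset": [0,0,0],"roll": 0},{"offset": [0,0,1],"roll": 0},{"offset": [0,0,1],"roll": 0},{"offset": [0,0,0],"roll": 0}]}}

```text
t: 19.55
tool_pos: [0.549, -0.119, 0.0826]
orientation: [-3.13, 0.261, 0.003]
force: [0.0, 0.5, -0.4]
opening: 0.0217
```

Call:
{"name": "step_arm", "arguments": {"deltas": [{"offset": [0,0,1],"roll": 0},{"offset": [0,0,1],"roll": 0},{"offset": [0,0,0.3],"roll": 0},{"offset": [0,0,0],"roll": 0},{"offset": [0,0,0],"roll": 0}]}}

```text
t: 20.18
tool_pos: [0.55, -0.1193, 0.061]
orientation: [3.131, -0.261, 0.001]
force: [-0.4, 0.7, 0.7]
opening: 0.0213
```

```bash
python3 -c "
from h import *
go(*w(CA,0,78),.0595,CA[2])"
```

```text
roll -0.000 offset [-0.02 -0.09  0.15] rows 0.0 tilt z [ 5.e-04 -2.e-04 -1.e+00] pos [ 0.55   -0.1193  0.061 ] yaw -0.1662 F [-0.4  0.7  0.7] open 0.0213 t 20.18 q6 1.43
```

Seated with no contact. I'll lower it 1.5 mm, release and go for vial 2.

Call:
{"name": "step_arm", "arguments": {"deltas": [{"offset": [0,0,0.15],"roll": 0},{"offset": [0,0,0],"roll": 0},{"offset": [0,0,0],"roll": 0}]}}

```text
t: 20.55
tool_pos: [0.5497, -0.1193, 0.0592]
orientation: [3.131, -0.261, 0.0]
force: [-0.1, 0.1, -0.1]
opening: 0.022
```

Call:
{"name": "step_arm", "arguments": {"deltas": [{"offset": [0,0,0],"roll": 0},{"offset": [0,0,0],"roll": 0},{"offset": [0,0,0],"roll": 0},{"offset": [0,0,0],"roll": 0}], "fingers": 4.5}}

```text
t: 21.05
tool_pos: [0.5497, -0.1192, 0.0592]
orientation: [-3.131, 0.261, -0.0]
force: [1.0, -1.4, 0.1]
opening: 0.0449
```

Call:
{"name": "step_arm", "arguments": {"deltas": [{"offset": [0,0,-2],"roll": 0},{"offset": [0,0,-4],"roll": 0},{"offset": [0,0,-4],"roll": 0},{"offset": [0,0,0],"roll": 0},{"offset": [0,0,0],"roll": 0}]}}

```text
t: 21.68
tool_pos: [0.5499, -0.1193, 0.1598]
orientation: [3.131, -0.261, 0.002]
force: [0.1, -0.8, -0.2]
opening: 0.0452
```

```bash
python3 -c "
from h import *
go(*w(RK,0,78),.15,RK[2])"
```

```text
roll -0.124 offset [  5.63 -32.45   0.98] rows 6.0 tilt z [ 9.e-04 -3.e-04 -1.e+00] pos [ 0.5499 -0.1193  0.1598] yaw -0.1661 F [ 0.1 -0.8 -0.2] open 0.0452 t 21.68 q6 1.43
```

Call:
{"name": "step_arm", "arguments": {"deltas": [{"offset": [0,0,0],"roll": -0.124},{"offset": [0.6,-4,0],"roll": 0},{"offset": [0.8,-5,0],"roll": 0},{"offset": [0.9,-5,0],"roll": 0},{"offset": [0.9,-5,0],"roll": 0},{"offset": [0.9,-5,0],"roll": 0},{"offset": [0.8,-5,0],"roll": 0},{"offset": [0.73,-3.45,0],"roll": 0},{"offset": [0,0,0],"roll": 0},{"offset": [0,0,0],"roll": 0},{"offset": [0,0,0],"roll": 0}]}}

```text
t: 23.05
tool_pos: [0.6194, 0.2013, 0.1586]
orientation: [3.14, -0.068, -0.001]
force: [0.6, -0.8, -0.0]
opening: 0.0447
```

```bash
python3 -c "
from h import *
go(*w(RK,0,78),.0585,RK[2])
S=cams.read_camera('scene');save(S,'v3.png',(180,200,400,280),3.6)"
```

```text
roll -0.002 offset [ 0.05 -0.15 10.01] rows 1.8 tilt z [-9.e-04 -5.e-04 -1.e+00] pos [0.6194 0.2013 0.1586] yaw -0.0435 F [ 0.6 -0.8 -0. ] open 0.0447 t 23.05 q6 1.85
```

View pics/v3.png

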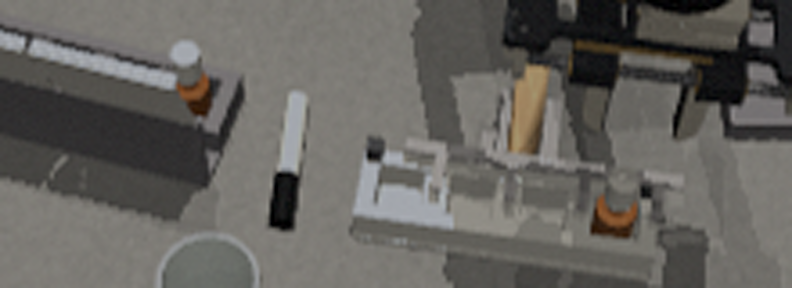

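The first vial stands upright in the carrier at (190,75), and vial 2 is under the gripper at (615,205).

Call:
{"name": "step_arm", "arguments": {"deltas": [{"offset": [0,-0.15,4],"roll": 0},{"offset": [0,0,4],"roll": 0},{"offset": [0,0,2],"roll": 0},{"offset": [0,0,0],"roll": 0},{"offset": [0,0,0],"roll": 0}]}}

```text
t: 23.72
tool_pos: [0.621, 0.2042, 0.0612]
orientation: [-3.14, 0.067, -0.004]
force: [0.5, 1.0, 0.4]
opening: 0.0447
```

Call:
{"name": "step_arm", "arguments": {"deltas": [{"offset": [0,0,0],"roll": 0},{"offset": [0,0,0],"roll": 0},{"offset": [0,0,0],"roll": 0},{"offset": [0,0,0],"roll": 0},{"offset": [0,0,0],"roll": 0}], "fingers": 1.5}}

```text
t: 24.35
tool_pos: [0.6203, 0.204, 0.06]
orientation: [-3.141, 0.066, -0.002]
force: [-0.7, -2.5, 6.6]
opening: 0.0219
```

Call:
{"name": "step_arm", "arguments": {"deltas": [{"offset": [0,0,-1],"roll": 0},{"offset": [0,0,-2],"roll": 0},{"offset": [0,0,-3],"roll": 0},{"offset": [0,0,-3],"roll": 0},{"offset": [0,0,-1],"roll": 0},{"offset": [0,0,0],"roll": 0}]}}

```text
t: 25.1
tool_pos: [0.6202, 0.2043, 0.1602]
orientation: [-3.14, 0.066, -0.003]
force: [-1.1, -0.0, -0.7]
opening: 0.0217
```

```bash
python3 -c "
from h import *
go(*w(CA,0,-26),.16,CA[2])"
```

```text
roll 0.124 offset [-1.600e+00  4.339e+01 -1.000e-02] rows 7.9 tilt z [ 1.7e-03  5.0e-04 -1.0e+00] pos [0.6202 0.2043 0.1602] yaw -0.0421 F [-1.1 -0.  -0.7] open 0.0217 t 25.10 q6 1.85
```

Call:
{"name": "step_arm", "arguments": {"deltas": [{"offset": [0,0,0],"roll": 0.124},{"offset": [-0.4,4,0],"roll": 0},{"offset": [-0.6,5.5,0],"roll": 0},{"offset": [-0.6,5.5,0],"roll": 0},{"offset": [0,5.5,0],"roll": 0},{"offset": [0,5.5,0],"roll": 0},{"offset": [0,5.5,0],"roll": 0},{"offset": [0,5.5,0],"roll": 0},{"offset": [0,4,0],"roll": 0},{"offset": [0,2.4,0],"roll": 0},{"offset": [0,0,0],"roll": 0},{"offset": [0,0,0],"roll": 0}]}}

```text
t: 26.6
tool_pos: [0.5316, -0.2204, 0.1579]
orientation: [-3.129, 0.261, 0.003]
force: [1.0, 0.7, -0.4]
opening: 0.0217
```

```bash
python3 -c "
from h import *
go(*w(CA,0,-26),.0605,CA[2])"
```

```text
roll -0.000 offset [0.14 0.05 9.74] rows 1.8 tilt z [-0.0017  0.0014 -1.    ] pos [ 0.5316 -0.2204  0.1579] yaw -0.1662 F [ 1.   0.7 -0.4] open 0.0217 t 26.60 q6 1.25
```

Call:
{"name": "step_arm", "arguments": {"deltas": [{"offset": [0.1,0.05,0],"roll": 0},{"offset": [0,0,2],"roll": 0},{"offset": [0,0,2],"roll": 0},{"offset": [0,0,1.5],"roll": 0},{"offset": [0,0,0],"roll": 0},{"offset": [0,0,1],"roll": 0},{"offset": [0,0,1],"roll": 0},{"offset": [0,0,0],"roll": 0}]}}

```text
t: 27.6
tool_pos: [0.5324, -0.2216, 0.0831]
orientation: [-3.13, 0.261, 0.002]
force: [0.7, 0.2, -1.3]
opening: 0.0219
```

Call:
{"name": "step_arm", "arguments": {"deltas": [{"offset": [0,0,1],"roll": 0},{"offset": [0,0,1],"roll": 0},{"offset": [0,0,0.3],"roll": 0},{"offset": [0,0,0],"roll": 0},{"offset": [0,0,0],"roll": 0}]}}

```text
t: 28.22
tool_pos: [0.5332, -0.222, 0.0614]
orientation: [3.131, -0.261, 0.001]
force: [0.2, -0.6, 0.0]
opening: 0.0221
```

```bash
python3 -c "
from h import *
go(*w(CA,0,-26),.0605,CA[2])"
```

```text
roll -0.000 offset [-0.07 -0.1   0.09] rows 0.0 tilt z [ 3.e-04 -2.e-04 -1.e+00] pos [ 0.5332 -0.222   0.0614] yaw -0.1662 F [ 0.2 -0.6  0. ] open 0.0221 t 28.23 q6 1.25
```

Call:
{"name": "step_arm", "arguments": {"deltas": [{"offset": [0,0,0.1],"roll": 0},{"offset": [0,0,0],"roll": 0},{"offset": [0,0,0],"roll": 0}]}}

```text
t: 28.6
tool_pos: [0.533, -0.2219, 0.0602]
orientation: [3.131, -0.261, 0.0]
force: [0.2, -0.2, -0.9]
opening: 0.0214
```

Call:
{"name": "step_arm", "arguments": {"deltas": [{"offset": [0,0,0],"roll": 0},{"offset": [0,0,0],"roll": 0},{"offset": [0,0,0],"roll": 0},{"offset": [0,0,0],"roll": 0}], "fingers": 4.5}}

```text
t: 29.1
tool_pos: [0.5331, -0.2219, 0.0602]
orientation: [-3.131, 0.261, -0.0]
force: [0.4, -0.4, 0.2]
opening: 0.0445
```

Call:
{"name": "step_arm", "arguments": {"deltas": [{"offset": [0,0,-2],"roll": 0},{"offset": [0,0,-4],"roll": 0},{"offset": [0,0,-4],"roll": 0},{"offset": [0,0,-5],"roll": 0},{"offset": [0,0,-4.5],"roll": 0},{"offset": [0,0,0],"roll": 0},{"offset": [0,0,0],"roll": 0}]}}

```text
t: 29.98
tool_pos: [0.5331, -0.2219, 0.2559]
orientation: [3.13, -0.261, 0.001]
force: [-0.7, 0.4, -0.7]
opening: 0.0449
```

```bash
cat > vc.py <<'E'
from h import *
import sys
S=cams.read_camera('scene')
for q,n,ys in((CA,"car",(-78,-26,26,78)),(RK,"rack",(-26,78))):
    print(n,[np.round(pix(S,[*w(q,0,y),.086]),1).tolist() for y in ys])
print([(round(d["score"],2),np.round(d["xy"]).tolist()) for d in cams.boxes_of(S,"vial0")])
save(S,sys.argv[1],(140,180,360,290),3.6)
E
python3 vc.py v4.png; python3 -c "
from h import *
go(*w(CA,110,-52),.25,CA[2])"
```

```text
car [[176.2, 201.0], [194.2, 205.3], [212.4, 209.8], [230.9, 214.3]]
rack [[311.5, 244.0], [353.1, 249.7]]
[(0.71, [232.0, 224.0])]
roll -0.000 offset [11.02  2.53  0.37] rows 2.1 tilt z [-0.0019  0.001  -1.    ] pos [ 0.5324 -0.2216  0.254 ] yaw -0.1662 F [0.4 1.  0.4] open 0.0447 t 30.07 q6 1.25
```

View pics/v4.png

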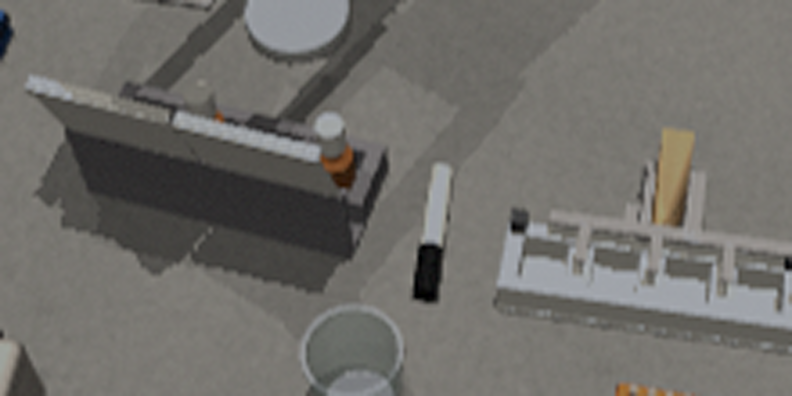

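Both vials are upright in pockets 3 (331,125) and 1 (205,97, mostly behind the covers), and the rack is empty. Now cover 0.

Call:
{"name": "step_arm", "arguments": {"deltas": [{"offset": [4,1,0],"roll": 0},{"offset": [4,1,0],"roll": 0},{"offset": [3,0.5,0],"roll": 0},{"offset": [0,0,0],"roll": 0},{"offset": [0,0,4],"roll": 0},{"offset": [0,0,4],"roll": 0},{"offset": [0,0,2.4],"roll": 0},{"offset": [0,0,0],"roll": 0},{"offset": [0,0,0],"roll": 0}], "fingers": 0}}

```text
t: 31.2
tool_pos: [0.6375, -0.2649, 0.1524]
orientation: [3.13, -0.261, 0.001]
force: [-0.9, -0.8, 0.9]
opening: 0.0002
```

```bash
cat > cc.py <<'E'
from h import *
s=robot.read_state();c,sn=np.cos(CA[2]),np.sin(CA[2]);d=s["tool_pos"][:2]-CA[:2]
print("carrier mm",np.round([1000*(c*d[0]+sn*d[1]),1000*(-sn*d[0]+c*d[1]),1000*s["tool_pos"][2]],1),"F",np.round(s["force"],1),"open",round(s["opening"],4))
E
python3 cc.py
```

```text
carrier mm [110.6 -52.  152.4] F [-0.9 -0.8  0.9] open 0.0002
```

Call:
{"name": "step_arm", "arguments": {"deltas": [{"offset": [-1.5,0,0],"roll": 0},{"offset": [-1.5,0,0],"roll": 0},{"offset": [-1.3,0,0],"roll": 0},{"offset": [-1.3,0,0],"roll": 0},{"offset": [-0.9,0,0.4],"roll": 0},{"offset": [-1,0,0.4],"roll": 0},{"offset": [-1,0,0.5],"roll": 0},{"offset": [0,0,0],"roll": 0},{"offset": [0,0,0],"roll": 0}]}}

```text
t: 32.33
tool_pos: [0.5551, -0.2517, 0.141]
orientation: [3.129, -0.261, 0.007]
force: [2.3, 0.0, 6.0]
opening: 0.0004
```

```bash
python3 cc.py; python3 -c "
from h import *
S=cams.read_camera('scene');save(S,'k1.png',(130,150,260,260),5)"
```

```text
carrier mm [ 27.2 -52.6 141. ] F [2.3 0.  6. ] open 0.0004
```

View pics/k1.png

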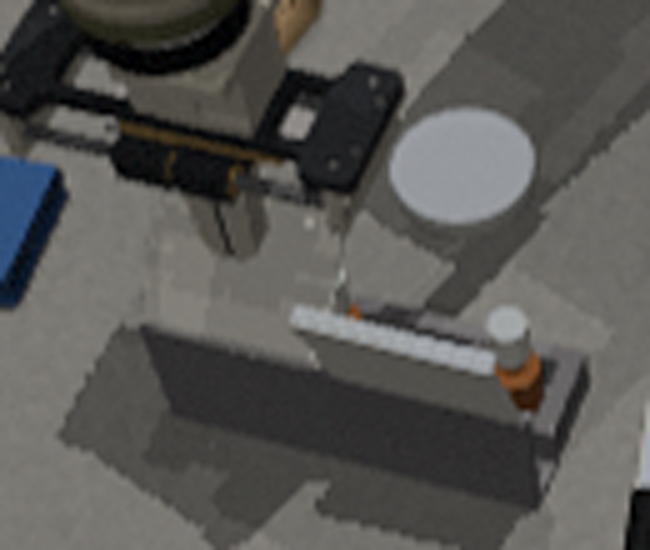

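Cover 0 is leaning forward under the fingers (around 230,260). I'll continue the arc and press it down.

Call:
{"name": "step_arm", "arguments": {"deltas": [{"offset": [-0.8,0,0.7],"roll": 0},{"offset": [-0.8,0,0.9],"roll": 0},{"offset": [-0.4,0,0.8],"roll": 0},{"offset": [-0.4,0,0.8],"roll": 0},{"offset": [-0.2,0,0.8],"roll": 0},{"offset": [-0.1,0,0.6],"roll": 0},{"offset": [0,0,0.3],"roll": 0},{"offset": [0,0,0],"roll": 0},{"offset": [0,0,0],"roll": 0}]}}

```text
t: 33.5
tool_pos: [0.5267, -0.246, 0.0928]
orientation: [-3.131, 0.26, 0.001]
force: [-15.7, 9.6, 34.1]
opening: 0.0004
```

```bash
python3 cc.py
```

```text
carrier mm [ -1.8 -51.7  92.8] F [-15.7   9.6  34.1] open 0.0004
```

Call:
{"name": "step_arm", "arguments": {"deltas": [{"offset": [0,0,-0.5],"roll": 0},{"offset": [0,0,-3],"roll": 0},{"offset": [0,0,-4],"roll": 0},{"offset": [0,0,-4],"roll": 0},{"offset": [0,0,-4],"roll": 0},{"offset": [0,0,-0.5],"roll": 0},{"offset": [2.2,-2,0],"roll": 0},{"offset": [4,-4,0],"roll": 0},{"offset": [4,-3.4,0],"roll": 0},{"offset": [1,-1,0],"roll": 0},{"offset": [0,0,0],"roll": 0}]}}

```text
t: 34.88
tool_pos: [0.6543, -0.1615, 0.2471]
orientation: [-3.131, 0.259, 0.004]
force: [-0.3, 0.1, -0.1]
opening: 0.0004
```

```bash
python3 cc.py; python3 -c "
from h import *
S=cams.read_camera('scene');T=cams.read_camera('top')
a=S['pixels'][160:260,130:260,::-1];b=T['pixels'][140:240,290:420,::-1]
cv2.imwrite('pics/k2.png',cv2.resize(np.hstack([a,b]),(780,300),interpolation=cv2.INTER_CUBIC))"
```

```text
carrier mm [110.1  52.7 247.1] F [-0.3  0.1 -0.1] open 0.0004
```

View pics/k2.png

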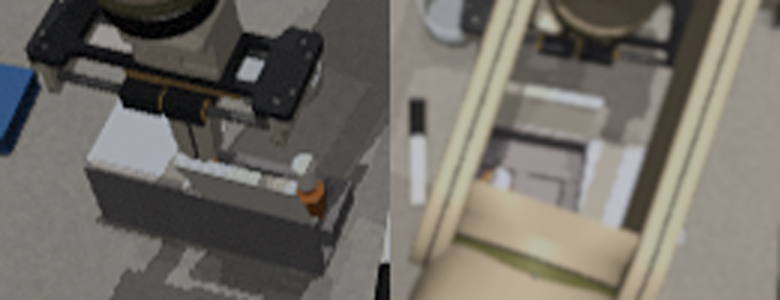

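Cover 0 is shut, white and level at (130,140). Same moves for cover 1, pressing a little less.

Call:
{"name": "step_arm", "arguments": {"deltas": [{"offset": [0,0,4],"roll": 0},{"offset": [0,0,4],"roll": 0},{"offset": [0,0,1.5],"roll": 0},{"offset": [0,0,0],"roll": 0},{"offset": [-1.5,0,0],"roll": 0},{"offset": [-1.5,0,0],"roll": 0},{"offset": [-1.3,0,0],"roll": 0},{"offset": [-1.3,0,0],"roll": 0},{"offset": [-0.9,0,0.4],"roll": 0},{"offset": [-1,0,0.4],"roll": 0},{"offset": [-1,0,0.5],"roll": 0},{"offset": [0,0,0],"roll": 0}]}}

```text
t: 36.48
tool_pos: [0.5719, -0.1489, 0.1436]
orientation: [3.129, -0.261, 0.006]
force: [2.2, 0.0, 5.8]
opening: 0.0006
```

Call:
{"name": "step_arm", "arguments": {"deltas": [{"offset": [-0.8,0,0.7],"roll": 0},{"offset": [-0.8,0,0.9],"roll": 0},{"offset": [-0.4,0,0.8],"roll": 0},{"offset": [-0.4,0,0.8],"roll": 0},{"offset": [-0.2,0,0.8],"roll": 0},{"offset": [-0.1,0,0.6],"roll": 0},{"offset": [0,0,0],"roll": 0},{"offset": [0,0,0],"roll": 0}]}}

```text
t: 37.48
tool_pos: [0.5442, -0.1437, 0.0951]
orientation: [-3.131, 0.261, 0.0]
force: [-0.2, 0.0, 0.3]
opening: 0.0007
```

```bash
python3 cc.py
```

```text
carrier mm [-1.5 52.1 95.1] F [-0.2  0.   0.3] open 0.0007
```

Call:
{"name": "step_arm", "arguments": {"deltas": [{"offset": [0,0,0.3],"roll": 0},{"offset": [0,0,0.1],"roll": 0},{"offset": [0,0,0],"roll": 0}]}}

```text
t: 37.85
tool_pos: [0.5447, -0.1439, 0.0932]
orientation: [3.13, -0.261, 0.002]
force: [-7.0, 2.0, 13.9]
opening: 0.0005
```

Call:
{"name": "step_arm", "arguments": {"deltas": [{"offset": [0,0,-2],"roll": 0},{"offset": [0,0,-4],"roll": 0},{"offset": [0,0,-4],"roll": 0},{"offset": [0,0,0],"roll": 0},{"offset": [0,0,0],"roll": 0}]}}

```text
t: 38.48
tool_pos: [0.5441, -0.1437, 0.1913]
orientation: [3.131, -0.261, 0.001]
force: [0.2, -0.5, -0.1]
opening: 0.0005
```

```bash
cat > ck.py <<'E'
from h import *
S=cams.read_camera('scene')
for n,y in(("cover0_edge",-52),("cover1_edge",52)):
    print(n,"shut pred",np.round(pix(S,[*w(CA,-30,y),.093]),1),"open pred",np.round(pix(S,[*w(CA,81,y),.169]),1),[(round(d["score"],2),np.round(d["xy"],1).tolist()) for d in cams.pinpoint(S,n)][:3])
g=cv2.cvtColor(S["pixels"],cv2.COLOR_RGB2GRAY)
for x,y in((10,-52),(10,52),(-20,-80),(-20,-20),(-20,20),(-20,80),(10,0)): 
    u=pix(S,[*w(CA,x,y),.093]).round().astype(int);print((x,y),u,S["pixels"][u[1],u[0]])
E
python3 ck.py; python3 -c "
from h import *
go(*w(RK,-77-34,7),.12,RK[2])"
```

```text
cover0_edge shut pred [189.1 193. ] open pred [166.3 209.1] [(0.77, [193.4, 192.6])]
cover1_edge shut pred [225.3 201.6] open pred [206.2 219. ] [(0.83, [226.6, 203.1])]
(10, -52) [183 205] [139 136 129]
(10, 52) [220 214] [115 113 107]
(-20, -80) [178 194] [159 163 169]
(-20, -20) [199 198] [128 125 118]
(-20, 20) [213 202] [126 124 116]
(-20, 80) [234 207] [103 103  96]
(10, 0) [202 209] [63 62 60]
roll -0.124 offset [ -4.89 -27.79   7.  ] rows 5.3 tilt z [-2.4e-03  9.0e-04 -1.0e+00] pos [ 0.5433 -0.1434  0.1896] yaw -0.1662 F [-0.1  0.2 -0.5] open 0.0004 t 38.62 q6 1.39
```

The networks place both cover edges within about 4 px of where they should be when shut. Back to the wedge.

Call:
{"name": "step_arm", "arguments": {"deltas": [{"offset": [0,0,0],"roll": -0.124},{"offset": [-1,-5,0],"roll": 0},{"offset": [-1,-5.5,0],"roll": 0},{"offset": [-1,-5.5,0],"roll": 0},{"offset": [-1,-5.5,1],"roll": 0},{"offset": [-0.9,-4.3,3],"roll": 0},{"offset": [0,-2,3],"roll": 0},{"offset": [0,0,0],"roll": 0},{"offset": [0,0,0],"roll": 0}], "fingers": 5, "grip_force": 40}}

```text
t: 39.75
tool_pos: [0.5069, 0.1356, 0.1214]
orientation: [3.14, -0.066, -0.001]
force: [0.8, 0.5, 2.0]
opening: 0.0501
```

```bash
python3 -c "
from h import *
go(*w(RK,-77-34,7),.0095,RK[2])
S=cams.read_camera('scene')
q=[*w(RK,-77,7),RK[2]]
m=render(S,[WEDGE],q)>.5
for d in cams.silhouettes(S,'wedge'): 
    k=d['mask'];print(round(d['score'],2),np.round(d['xy']),k.sum(),'inside pred',(k&m).sum(),'pred',m.sum())
print(pix(S,[*w(RK,-100,7),.04]))
for d in cams.pinpoint(S,'keeper_roller'): print('roller',round(d['score'],2),np.round(d['xy'],1),'open',pix(S,[*w(RK,-74,25),.049]).round(1),'shut',pix(S,[*w(RK,-74,11),.049]).round(1))
"
```

```text
roll -0.000 offset [-0.1  -0.08 11.19] rows 2.0 tilt z [-4.e-04 -4.e-04 -1.e+00] pos [0.5069 0.1356 0.1214] yaw -0.0422 F [0.8 0.5 2. ] open 0.0501 t 39.75 q6 1.78
0.74 [190. 144.] 258 inside pred 0 pred 282
0.53 [326. 230.] 241 inside pred 230 pred 282
[327.07671449 222.85569838]
roller 0.88 [333.8 230.7] open [333.1 230. ] shut [327.9 229.3]
```

Call:
{"name": "step_arm", "arguments": {"deltas": [{"offset": [-0.1,-0.1,3],"roll": 0},{"offset": [0,0,4],"roll": 0},{"offset": [0,0,4.1],"roll": 0},{"offset": [0,0,0],"roll": 0},{"offset": [0,0,0],"roll": 0}]}}

```text
t: 40.52
tool_pos: [0.5074, 0.137, 0.0121]
orientation: [-3.14, 0.067, -0.003]
force: [0.2, -0.9, 0.5]
opening: 0.0499
```

Call:
{"name": "step_arm", "arguments": {"deltas": [{"offset": [0,0,0],"roll": 0},{"offset": [0,0,0],"roll": 0},{"offset": [0,0,0],"roll": 0},{"offset": [0,0,0],"roll": 0},{"offset": [0,0,0],"roll": 0}], "fingers": 0.5}}

```text
t: 41.15
tool_pos: [0.5061, 0.1368, 0.0103]
orientation: [3.14, -0.067, 0.001]
force: [0.4, -3.4, 1.6]
opening: 0.0239
```

Call:
{"name": "step_arm", "arguments": {"deltas": [{"offset": [-0.5,0,0],"roll": 0},{"offset": [-0.7,0,0],"roll": 0},{"offset": [-0.8,0,0],"roll": 0},{"offset": [-1,0,0],"roll": 0},{"offset": [-1,0,0],"roll": 0},{"offset": [-1,0,0],"roll": 0},{"offset": [-1.5,0,0],"roll": 0},{"offset": [-1.5,0,0],"roll": 0},{"offset": [-1,0,0],"roll": 0},{"offset": [0,0,-4],"roll": 0},{"offset": [0,0,-3],"roll": 0},{"offset": [0,0,0],"roll": 0}]}}

```text
t: 42.65
tool_pos: [0.4182, 0.1416, 0.0829]
orientation: [-3.139, 0.066, -0.009]
force: [0.3, -0.0, -0.4]
opening: 0.0237
```

```bash
python3 -c "
from h import *
go(*w(TR,-34,0),.08,TR[2])"
```

```text
roll -0.142 offset [  0.95 -18.83   0.31] rows 3.4 tilt z [ 0.0058  0.0014 -1.    ] pos [0.4182 0.1416 0.0829] yaw -0.0420 F [ 0.3 -0.  -0.4] open 0.0237 t 42.65 q6 1.82
```

Call:
{"name": "step_arm", "arguments": {"deltas": [{"offset": [0,0,0],"roll": -0.142},{"offset": [0.2,-4,0],"roll": 0},{"offset": [0.3,-5,0],"roll": 0},{"offset": [0.3,-5,0],"roll": 0},{"offset": [0.1,-4.8,0],"roll": 0},{"offset": [0,0,0],"roll": 0},{"offset": [0,0,0],"roll": 0},{"offset": [0,0,0],"roll": 0}]}}

```text
t: 43.65
tool_pos: [0.4061, 0.3277, 0.0794]
orientation: [3.137, 0.155, -0.001]
force: [0.3, -0.1, -0.3]
opening: 0.0241
```

```bash
python3 -c "
from h import *
go(*w(TR,-34,0),.0145,TR[2])
S=cams.read_camera('scene')
for d in cams.pinpoint(S,'keeper_roller'): print('roller',round(d['score'],2),np.round(d['xy'],1),'open',pix(S,[*w(RK,-74,25),.049]).round(1),'shut',pix(S,[*w(RK,-74,11),.049]).round(1))"
```

```text
roll -0.001 offset [ 0.31 -0.2   6.49] rows 1.2 tilt z [-9.e-04 -9.e-04 -1.e+00] pos [0.4061 0.3277 0.0794] yaw 0.0987 F [ 0.3 -0.1 -0.3] open 0.0241 t 43.65 q6 2.05
roller 0.97 [327.1 229.1] open [333.1 230. ] shut [327.9 229.3]
```

Keeper shut. I'll lower the wedge into the tray.

Call:
{"name": "step_arm", "arguments": {"deltas": [{"offset": [0.3,-0.2,2],"roll": 0},{"offset": [0,0,2],"roll": 0},{"offset": [0,0,1.5],"roll": 0},{"offset": [0,0,0.5],"roll": 0},{"offset": [0,0,0.4],"roll": 0},{"offset": [0,0,0],"roll": 0},{"offset": [0,0,0],"roll": 0}]}}

```text
t: 44.62
tool_pos: [0.4095, 0.3315, 0.0168]
orientation: [-3.137, -0.157, -0.001]
force: [0.1, 0.2, -0.2]
opening: 0.0236
```

Call:
{"name": "step_arm", "arguments": {"deltas": [{"offset": [0,0,0.15],"roll": 0},{"offset": [0,0,0],"roll": 0},{"offset": [0,0,0],"roll": 0}]}}

```text
t: 45.0
tool_pos: [0.4091, 0.3313, 0.0147]
orientation: [-3.138, -0.157, -0.0]
force: [0.1, -0.3, -0.9]
opening: 0.0241
```

Call:
{"name": "step_arm", "arguments": {"deltas": [{"offset": [0,0,0],"roll": 0},{"offset": [0,0,0],"roll": 0},{"offset": [0,0,0],"roll": 0}], "fingers": 3.8}}

```text
t: 45.38
tool_pos: [0.4091, 0.3312, 0.0147]
orientation: [-3.138, -0.157, -0.0]
force: [-0.3, -1.0, 0.8]
opening: 0.0382
```

Call:
{"name": "step_arm", "arguments": {"deltas": [{"offset": [0,0,-2],"roll": 0},{"offset": [0,0,-4],"roll": 0},{"offset": [0,0,-5],"roll": 0},{"offset": [0,0,-5],"roll": 0},{"offset": [-2,0,-5],"roll": 0},{"offset": [-5,0,-2],"roll": 0},{"offset": [0,0,0],"roll": 0},{"offset": [0,0,0],"roll": 0}]}}

```text
t: 46.38
tool_pos: [0.3395, 0.3243, 0.2444]
orientation: [-3.138, -0.157, -0.001]
force: [0.5, 0.2, -0.6]
opening: 0.0378
```

```bash
python3 ck.py|head -2; python3 -c "
from h import *
S=cams.read_camera('scene');T=cams.read_camera('top')
q=[*TR[:2],TR[2]];m=render(S,[WEDGE+[0,0,.003]],q)>.5
for d in cams.silhouettes(S,'wedge'): print(round(d['score'],2),np.round(d['xy']),(d['mask']&m).sum(),m.sum())
a=cv2.resize(S['pixels'][140:280,140:460,::-1],(800,350),interpolation=cv2.INTER_CUBIC)
b=cv2.resize(T['pixels'][140:240,150:470,::-1],(800,250),interpolation=cv2.INTER_CUBIC)
cv2.imwrite('pics/end.png',np.vstack([a,b]))
print(robot.read_state()['tool_pos'],robot.read_state()['t'])"
```

```text
cover0_edge shut pred [189.1 193. ] open pred [166.3 209.1] [(0.73, [191.1, 191.7])]
cover1_edge shut pred [225.3 201.6] open pred [206.2 219. ] [(0.6, [227.2, 202.9])]
0.8 [400. 208.] 308 339
0.68 [190. 144.] 0 339
[0.33958962 0.32394055 0.24369226] 46.675
```

View pics/end.png

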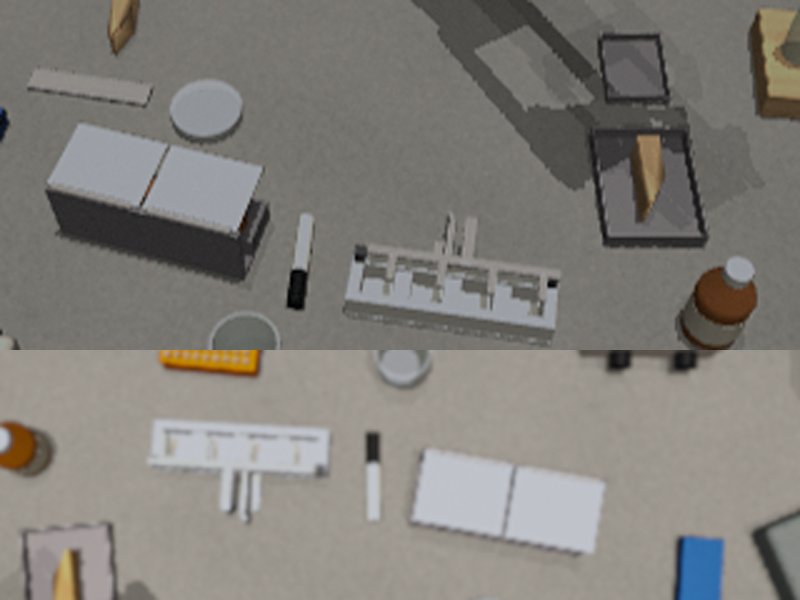

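In the final picture both covers are shut and level, the rack is empty with its keeper shut, the wedge lies in the larger tray at (650,175), and the other things are where they were. Handing in.

```bash
python3 -c "
from h import *
print(robot.close_job())"
```

```text
the job is handed in; nothing more can be done
None
```

I finished the job and handed it in at about 47 s of robot time; the hand-in gives no verdict.

- **Wedge in:** I drove the left-most wedge in until it touched the panel at the predicted place, then backed it off 3 mm to home. The keeper stayed open by itself.
- **Vials:** I moved both vials that were in the rack (cells 1 and 3) to carrier pockets 1 and 3. They were seen upright before the covers were shut. Pocket 1 was mostly hidden behind the covers by then, so I judged that vial from the part in view.
- **Covers:** I pressed both down until they snapped shut. The press on cover 0 peaked at about 34 N at the fingertips, higher than I meant, so I pressed cover 1 with about 14 N.
- **Wedge out:** I pulled the wedge out and left it lying in the larger tray. The roller then read within 1 px of its shut position.

**Last checks:** The final pictures show both covers level, the rack empty, the keeper shut and the wedge in the tray, with nothing visibly shifted or knocked over. Both cover edges read within about 2 px of their shut positions. No final check failed.

**Disagreements:** Early on, the two cameras' estimates of the rack and carrier positions differed by up to about 5 mm. I used values in between, and every grasp and placing then fitted without unexpected force. While the wedge was carried towards the channel, its turn fitted from the scene picture was also off by about 0.07 rad; I went by the gripper's own angle, and the tip entered the channel cleanly.

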